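# Spring the tool drawer open by its thumb latch

### The arm

A 6-joint arm with a two-finger parallel gripper is mounted at the origin on the work surface. World frame = base frame: x ahead of the robot, y to its left, z up, the work surface at z = 0. Lengths are in mm, angles in rad, forces in N, time in s.
With the tool pointing down it reaches from about 375 to 975 mm from the base axis. Payload 3.8 kg.
Tool frame: the origin (TCP) lies on the centre line of the jaws, within the pads' length; the fingertips stand 14 mm ahead of it and the grasp point (between the pads) lies 5 mm behind it; z points along the fingers, y is the line along which they close (so a half turn about z gives the same grasp; the last joint's range is limited). The gripper opens to 88 mm and grips with 3 to 60 N. Pads are 18 mm wide; open, the fingers measure 123 mm over their backs; the gripper's body (75 mm by 187 mm) begins 45 mm behind the grasp point.
Start: joints at [-0.037, 0.264, 1.604, -0, 1.274, -0.037], TCP at [674.995, -0.002, 252.706] pointing down, gripper open.
Joint ranges: [-2.63, 2.63], [-0.94, 2.18], [0.31, 2.57], [-1.31, 4.45], [0, 2.66], [-2.55, 2.55]. Speed limits (rad/s): [2.57, 2.57, 3.14, 3.14, 3.14, 3.14].

### API

Orientations are given as a unit quaternion [x, y, z, w].
In Python, from cell import robot gives the robot as it stands. The module is installed in compiled form; this text tells all that it offers.
- The arm moves only by the tool step_arm, never from a script. Its argument "targets" is a list of rows, each a list of 7 numbers: the shift along the tool's x, y, z normalised to -1 to 1, where 1 is 0.02 m, then the turn, a rotation vector about the tool's x, y, z normalised to -1 to 1, where 1 is 0.12 rad, then the closure, from 0 (fully open) to 1 (shut). A call has 1 to 10 rows; each row shifts and turns the commanded pose from where the row before left it, along the tool's axes as they then stand; what a row does not reach is not made up. A row lasts 1/8 s, in which the tool goes at most 62.5 mm and 10.7 degrees, less where a joint would pass 70% of its speed; a pose out of reach is approached as far as the arm can. A call with a number of a shift or a turn outside -1 to 1 is refused whole. A call with a gripper value outside its range is refused whole. The fingers move at their own pace and stop on an object; "newtons" is the grip in N (left out, the last holds). Time passes only in rows, so rows that do not move let the fingers close. It gives the time, the measured TCP pose, the force, the opening and the grip force at its end, in the units of the state.
- robot.get_obs(): the state, without advancing time (a new reading comes with each control period).
- robot.read_camera(name): name is "scene" or "side" or "wrist"; returns a dict with "pixels" (384x512x3 uint8, blue, green, red), "K" (3x3 intrinsics, pixels), "R" (3x3) and "t" (3): a world point X has camera coordinates R X + t. Camera axes: x right, y down, z forward; pixel columns grow to the right and rows downward; lengths in mm; the calibration is good to about 2 mm. A picture is of the moment at which its call begins. There is no depth.
- robot.hand_in(): hands the job in; it is judged then, once.
Trained networks look in the newest picture that a camera, given by its name, has taken for a name from the list of things; names that differ only in an ending like _2 or _b are one class to them, and where a whole thing is asked for, a point or a joint stands for the part that bears it (a point fixed in the world has none). Each returns a list of dicts, best first, with "score" (0 to 1); they miss things now and then, are a little off and sometimes report something else, mostly with a low value. They report only what shows in the picture. A call takes as long as a camera call. They do not tell look-alikes from the thing itself.
- robot.find_in(camera, query): "bbox" ([left, top, right, bottom] in pixels, round what is visible of it).
The state is a dict: "clock": time; "qpos": joint angles; "qvel": joint speeds; "joint_efforts": joint torques, N m; "tcp_pos": TCP position; "tcp_rot": TCP orientation; "wrist_force": force on the tool from outside, world axes, zero at the start; "torque": the same for the moment, N m; "finger_gap": finger opening in mm; "gripper_force": force on a finger pad.
Only numpy, scipy, OpenCV 4.12 (cv2) and the standard library are available. Lean on these libraries where they do the work, as an engineer would, in place of code of your own. Each camera call takes 0.05 s, during which the arm holds its last target. There are 200 camera calls.

### The job

Open the tool drawer, the wide one of the three latched drawer boxes, so that the tools can be reached: with the fingertips press its brass thumb latch gently down until the drawer springs out, then take the hand away so that the latch comes back up. Leave the latches and drawers of the two narrow parts boxes alone, and do not shift or pick up any of the train parts and tools lying about.

Things in the scene. Friction and masses are not known exactly. Their poses are not given: they have to be found in the camera images.
- tool_box: the tool box: the WIDE one (120 mm) of three dark grey steel drawer boxes that stand side by side, about 130 mm apart, on one steel base plate. 180 deep, 72 high; its top is 76 mm above the cart. Fixed. Origin at the middle of its underside (4 mm above the cart), +x to its back, +y to its left seen from the drawer front, z up. The three boxes swap places from run to run
- tool_pad (a point): the spot to press: the middle of the upper face of the ribbed brass thumb pad of the tool box's latch, 95 mm above the cart when at rest. The pad is 30 mm square and slopes up by about 10 degrees towards the back of the box; it lies 19 mm in front of the box's middle, 19 mm above the box's top, and is the rear arm of a rocker whose pin is 36 mm further forward. Nothing stands within 35 mm of this point
- tool_latch (a joint): angle of that latch, rad: 0 at rest (spring holds the hooked nose down in front of the drawer), growing as the pad is pressed down (0.1 rad = 3.6 mm at the pad). The nose lets the drawer go at about 0.11 (4 mm down, about 4 N, from about 2.5 N at first touch); the stop is at 0.30 (11 mm down, about 7 N). It springs back to 0 when let go
- tool_drawer (a joint): how far the tool drawer is out of its box, m: 0 shut; when let go by its latch a spring behind it pushes it out towards the robot side (the box's -x) to about 0.043 in under a second. The front carries a bar pull standing 21 mm off
- parts_a_box: parts box A (locomotive on top): a NARROW drawer box (80 mm wide), else built like the tool box with the same latch; to be left alone. Origin and axes as for the tool box
- parts_a_latch (a joint): angle of its latch, rad, 0 at rest; stays there
- parts_a_drawer (a joint): how far its drawer is out, m, 0 shut; stays shut
- parts_b_box: parts box B (underframe on top): a NARROW drawer box (80 mm wide), else built like the tool box with the same latch; to be left alone. Origin and axes as for the tool box
- parts_b_latch (a joint): angle of its latch, rad, 0 at rest; stays there
- parts_b_drawer (a joint): how far its drawer is out, m, 0 shut; stays shut
- locomotive: blue die-cast toy locomotive, 88 long, 36 wide, 56 high, parked on top of parts box A behind its latch; origin at the middle of its underside, x along its length. Bystander, stays where it is (sizes in mm)
- coupling_hook: small silver steel coupling hook, about 58 long, 26 wide, 6 thick, lying on top of the tool box behind its latch, at least 35 mm from the pad's centre; origin near its middle on the underside. Bystander, stays where it is (sizes in mm)
- underframe: black plastic carriage underframe, 80 long, 30 wide, 12 high, lying on top of parts box B behind its latch; origin at the middle of its underside. Bystander, stays where it is (sizes in mm)
- carriage: purple plastic toy carriage, 84 long, 34 wide, 43 high, standing on the cart left of the drawers; origin at the middle of its underside. Bystander, stays where it is (sizes in mm)
- curved_track: curved beech track piece, about 150 long, 40 wide, 12 high, lying on the cart right of the drawers; origin on its centre line at the underside. Bystander, stays where it is (sizes in mm)
- screwdriver: screwdriver, 170 long, lying on the cart left of the drawers; origin under its middle, x along its length. Bystander, stays where it is (sizes in mm)
Mind the look-alikes: they are no part of the job. Leave any pink or turquoise look-alike of the tool_box alone.

How it is judged:
By the outcome, as a careful person would: the job done as asked, in the order asked, and still so for the second after the job is handed in, with the robot touching nothing.
It also fails if it takes over 32 s, if anything falls off the work surface, if the arm or the gripper's body presses on something with over 40 N, if the wrist force passes 120 N, or if a joint passes its speed limit or range.

## Working session

There is one attempt and no reset: what is moved stays moved. The work goes in short steps, Python scripts to look and compute and a tool call to move; the robot and the scene stay as the last step left them, time stands still between calls to the robot, and variables do not carry over. Pictures are saved under pics/ and viewed, at most 10 in all, crops included, and the job is handed in when it is done.

Besides the shell and the picture viewer there is one more tool, called after ">>>" as name(argument=value, ...) on one line, values as JSON. step_arm: Moves the arm, as the interface text tells. Scaled input: -1 to 1 covers 0.02 m each way for a shift and 0.12 rad each way for a turn. Its arguments: {"type":"object","properties":{"targets":{"type":"array","items":{"type":"array","items":{"type":"number","minimum":-1,"maximum":1}}},"newtons":{"type":"number"}},"required":["targets"]}

```bash
mkdir -p pics
cat > h.py <<'E'
from cell import robot
import numpy as np, cv2
def ray(c,u,v):
    d=c["R"].T@np.linalg.inv(c["K"])@[u,v,1]; return -c["R"].T@c["t"],d
def onz(c,u,v,z):
    o,d=ray(c,u,v); return o+d*(z-o[2])/d[2]
def proj(c,X):
    p=c["K"]@(c["R"]@np.array(X,float)+c["t"]); return p[:2]/p[2]
E
python3 - <<'E'
from h import *
o=robot.get_obs();print(o["tcp_pos"],o["tcp_rot"],o["clock"])
ims=[]
for n in("scene","side","wrist"):
    c=robot.read_camera(n);ims.append(c["pixels"])
    print(n,"cam",(-c["R"].T@c["t"]).round())
    for q in("tool_box","tool_pad","parts_a_box"):
        for r in robot.find_in(n,q)[:4]:
            b=r["bbox"];print(q,round(r["score"],2),np.round(b),onz(c,(b[0]+b[2])/2,(b[1]+b[3])/2,95 if q=="tool_pad" else 76).round())
cv2.imwrite("pics/a.png",cv2.resize(ims[0],(800,600)));cv2.imwrite("pics/w.png",ims[2])
E
```

```text
[6.74341661e+02 5.17070326e-02 2.51407818e+02] [ 0.70708342  0.70712932 -0.00073561 -0.00079298] 0.0
scene cam [1346. -577. 1075.]
tool_box 0.96 [231. 198. 303. 271.] [643. -57.  76.]
tool_box 0.67 [ 49. 187. 118. 256.] [ 306. -442.   76.]
tool_box 0.66 [322. 134. 353. 155.] [468. 355.  76.]
tool_box 0.57 [141. 162. 209. 225.] [ 358. -181.   76.]
tool_pad 0.77 [161. 235. 182. 260.] [ 549. -293.   95.]
tool_pad 0.62 [ 59. 190.  85. 207.] [ 220. -437.   95.]
tool_pad 0.57 [248. 199. 270. 219.] [569. -31.  95.]
parts_a_box 0.65 [318. 171. 379. 233.] [681. 202.  76.]
side cam [-120. -753.  707.]
tool_box 0.89 [248. 183. 321. 237.] [566. -92.  76.]
tool_box 0.86 [241. 306. 351. 383.] [ 262. -432.   76.]
tool_box 0.73 [302. 218. 384. 291.] [ 536. -325.   76.]
tool_box 0.59 [187. 240. 274. 319.] [ 275. -215.   76.]
tool_pad 0.96 [260. 337. 300. 384.] [ 206. -447.   95.]
tool_pad 0.82 [316. 231. 350. 263.] [ 520. -305.   95.]
tool_pad 0.66 [198. 256. 232. 290.] [ 251. -192.   95.]
tool_pad 0.51 [253. 188. 287. 206.] [562. -37.  95.]
parts_a_box 0.55 [208. 156. 265. 190.] [603. 169.  76.]
parts_a_box 0.25 [291. 191. 307. 198.] [657. -63.  76.]
wrist cam [675.  67. 385.]
tool_box 0.67 [121. 142. 287. 262.] [612. -28.  76.]
tool_pad 0.9 [119. 191. 198. 229.] [564. -32.  95.]
```

View pics/a.png

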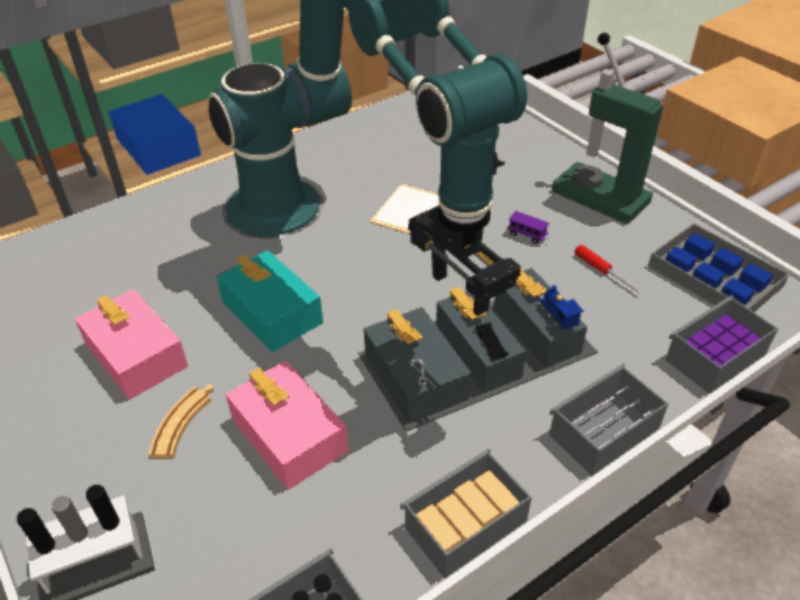

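View pics/w.png

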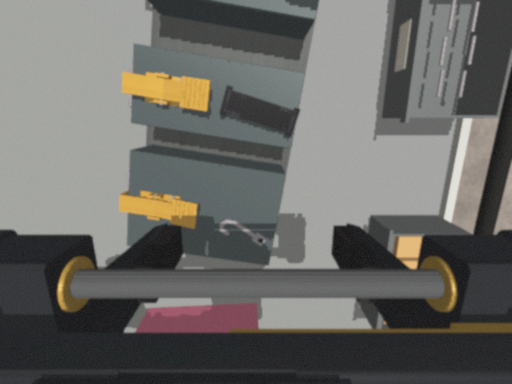

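The brass latches are on five boxes. At 800x600 in the scene view:
- pink: (130,340) and (288,420)
- turquoise: (270,300)
- dark grey narrow: (480,335) with the underframe, (540,310) with the locomotive
- dark grey wide: (418,360) with the silver hook

The wide grey one with the hook fits `tool_box`. In the wrist view its latch spans (120,203) to (197,215). I'll confirm it in one crop and locate the pad.

Run:
```python
from h import *
w=robot.read_camera("wrist");s=robot.read_camera("scene");d=robot.read_camera("side")
f=lambda c,l,t,W,H:cv2.resize(c["pixels"][t:t+H,l:l+W],(400,300),interpolation=cv2.INTER_CUBIC)
im=np.vstack([np.hstack([f(w,110,140,160,120),f(s,225,190,80,60)]),np.hstack([f(d,240,175,80,60),f(w,110,180,100,75)])])
cv2.imwrite("pics/c.png",im)
```

```text
(no output)
```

View pics/c.png

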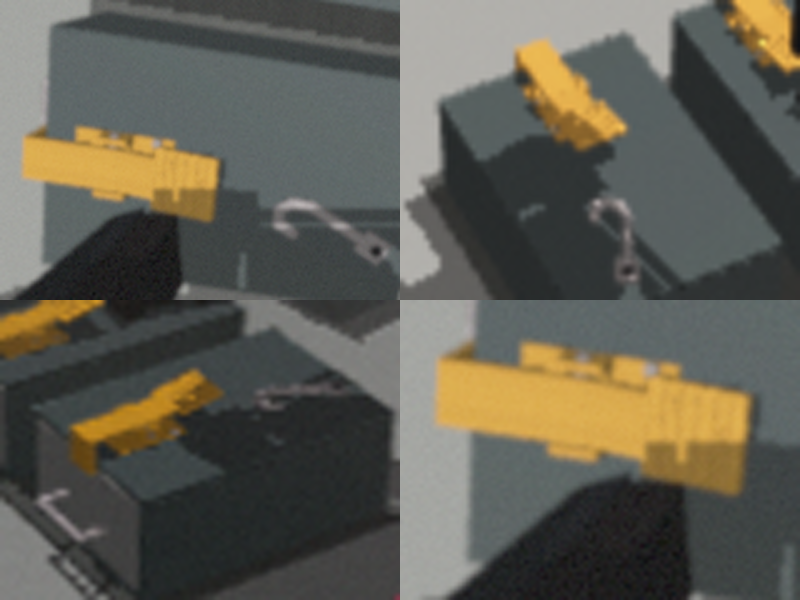

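The crop shows the wide dark grey box with the silver hook behind the ribbed brass pad. The pad centre is near wrist (184,212.5), scene (263,214) and side (279,194).

Run:
```python
from h import *
C={n:robot.read_camera(n) for n in("scene","side","wrist")}
P=dict(scene=(263,214.4),side=(279,194),wrist=(184.2,212.5))
A=np.zeros((3,3));b=np.zeros(3)
for n,c in C.items():
    print(n,onz(c,*P[n],95).round(1))
    o,d=ray(c,*P[n]);d/=np.linalg.norm(d);M=np.eye(3)-np.outer(d,d);A+=M;b+=M@o
X=np.linalg.solve(A,b);print("tri",X.round(1),[(n,proj(c,X).round(1)) for n,c in C.items()])
# box back edge/front top corners in wrist picture
w=C["wrist"]
a=onz(w,110+53/2.5,140+25/2.5,76);print("FL corner",a)
for u,v in((172.2,197),(170.7,217.5)): print(onz(w,u,v,95-2.6).round(1))
for u,v in((109+1,195),(197.5,203.7),(195,223.7)): print(onz(w,u,v,97.6).round(1))
o=robot.get_obs();print(o["tcp_pos"],o["wrist_force"],o["clock"])
```

```text
scene [591.9 -32.9  95. ]
side [592.3 -43.1  95. ]
wrist [593.3 -34.4  95. ]
tri [593.9 -36.   94. ] [('scene', array([262.5, 215.5])), ('side', array([277.7, 193.2])), ('wrist', array([185. , 213.6]))]
FL corner [533.27285738  33.79793332  76.        ]
[580.4 -16.9  92.4]
[576.7 -41.3  92.4]
[513.8 -13.1  97.6]
[609.6 -23.1  97.6]
[605.4 -46.9  97.6]
[ 6.75004368e+02 -5.16713598e-03  2.52713260e+02] [-0.32412037  0.35742409 -0.13500145] 0.9
```

>>> step_arm(targets=[[-0.3,-0.7,0.5,0,0,0,1],[-0.3,-0.7,0.5,0,0,0,1],[-0.3,-0.7,0.5,0,0,0,1],[-0.3,-0.7,0.5,0,0,0,1],[-0.3,-0.7,0.5,0,0,0,1],[-0.2,-0.6,0.5,0,0,0,1],[0,0,0.5,0,0,0,1],[0,0,0.5,0,0,0,1],[0,0,0,0,0,0,1],[0,0,0,0,0,0,1]], newtons=10)

```text
clock: 2.15
tcp_pos: [593.5, -33.9, 172.8]
tcp_rot: [0.707, 0.707, 0.0, 0.0]
wrist_force: [-0.2, 0.2, 0.8]
finger_gap: 0.1
gripper_force: 0.0
```

Run:
```python
from h import *
o=robot.get_obs();print(o["tcp_pos"],o["wrist_force"],o["finger_gap"],o["clock"])
t=np.array(o["tcp_pos"])-[0,0,14]
I=[]
for n in("scene","side","wrist"):
    c=robot.read_camera(n);u,v=(263,214) if n=="scene" else (279,194) if n=="side" else proj(c,[593,-34.5,95])
    print(n,proj(c,t),proj(c,[593,-34.5,95]))
    l,tp=int(min(max(u-50,0),412)),int(min(max(v-45,0),309))
    print(l,tp);I.append(cv2.resize(c["pixels"][tp:tp+75,l:l+100],(400,300)))
I.append(cv2.resize(c["pixels"],(400,300)))
cv2.imwrite("pics/d.png",np.vstack([np.hstack(I[:2]),np.hstack(I[2:])]))
```

```text
[593.52606318 -33.85586997 172.84258353] [-0.17167174  0.19246505  0.82816365] 0.11963006871838013 2.15
scene [263.02956626 198.26205696] [262.76308583 214.87537984]
213 169
side [277.77077895 173.58659214] [277.14224689 192.78056515]
229 149
wrist [255.95743477 237.82463702] [255.45470434 205.55851183]
205 160
```

View pics/d.png

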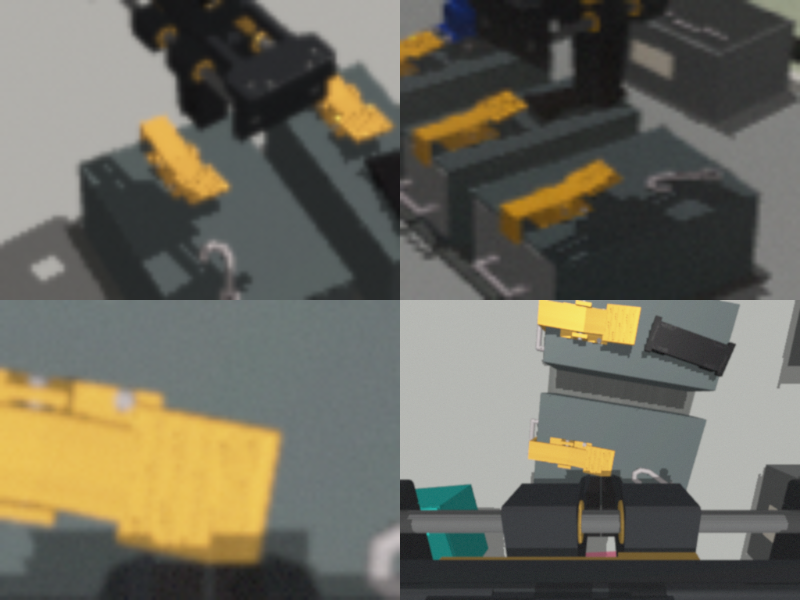

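The closed fingertips are above the pad: it sits at wrist (255,207) against a predicted (255.5,205.6), about 1 mm off. The underframe and hook are clear. Next I lower to about 10 mm above the pad, then press in small steps.

>>> step_arm(targets=[[-0.05,0,0.5,0,0,0,1],[0,0,0.5,0,0,0,1],[0,0,0.5,0,0,0,1],[0,0,0.5,0,0,0,1],[0,0,0.5,0,0,0,1],[0,0,0,0,0,0,1],[0,0,0,0,0,0,1]])

```text
clock: 3.18
tcp_pos: [593.2, -35.0, 122.8]
tcp_rot: [0.707, 0.707, 0.0, 0.0]
wrist_force: [0.1, -0.3, 0.5]
finger_gap: 0.3
gripper_force: 0.0
```

>>> step_arm(targets=[[0,0,0.1,0,0,0,1],[0,0,0.1,0,0,0,1],[0,0,0.1,0,0,0,1],[0,0,0.1,0,0,0,1],[0,0,0.1,0,0,0,1],[0,0,0.1,0,0,0,1],[0,0,0,0,0,0,1],[0,0,0,0,0,0,1]])

```text
clock: 4.18
tcp_pos: [593.1, -35.0, 110.8]
tcp_rot: [0.707, 0.707, 0.0, 0.0]
wrist_force: [0.1, 1.0, 0.3]
finger_gap: 0.3
gripper_force: 0.4
```

>>> step_arm(targets=[[0,0,0.1,0,0,0,1],[0,0,0.1,0,0,0,1],[0,0,0,0,0,0,1],[0,0,0,0,0,0,1]])

```text
clock: 4.68
tcp_pos: [593.5, -35.1, 107.0]
tcp_rot: [0.707, 0.707, 0.0, 0.0]
wrist_force: [1.1, -0.9, 2.8]
finger_gap: 0.4
gripper_force: 1.3
```

>>> step_arm(targets=[[0,0,0.1,0,0,0,1],[0,0,0,0,0,0,1],[0,0,0,0,0,0,1]])

```text
clock: 5.05
tcp_pos: [593.3, -35.0, 104.9]
tcp_rot: [0.707, 0.707, 0.0, 0.0]
wrist_force: [1.9, -0.6, 3.1]
finger_gap: 0.5
gripper_force: 1.7
```

>>> step_arm(targets=[[0,0,0.1,0,0,0,1],[0,0,0,0,0,0,1],[0,0,0,0,0,0,1]])

```text
clock: 5.42
tcp_pos: [593.3, -35.0, 102.9]
tcp_rot: [0.707, 0.707, 0.0, 0.0]
wrist_force: [1.9, -0.4, 4.0]
finger_gap: 0.2
gripper_force: 1.9
```

Run:
```python
from h import *
c=robot.read_camera("side");w=robot.read_camera("scene")
cv2.imwrite("pics/e.png",np.hstack([cv2.resize(c["pixels"][150:250,190:323],(400,300)),cv2.resize(w["pixels"][170:290,210:370],(400,300))]))
```

```text
(no output)
```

View pics/e.png

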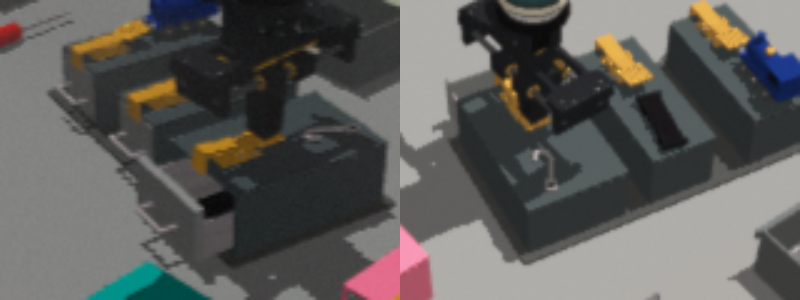

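The side view shows the drawer out at about (180,200). The fingers are still on the pad at about (265,130). I'll lift straight up.

>>> step_arm(targets=[[0,0,-0.2,0,0,0,1],[0,0,-0.3,0,0,0,1],[0,0,-0.5,0,0,0,1],[0,0,-0.8,0,0,0,1],[0,0,-0.9,0,0,0,1],[0,0,-0.9,0,0,0,1],[0,0,-0.9,0,0,0,1],[0,0,-0.5,0,0,0,1],[0,0,0,0,0,0,1],[0,0,0,0,0,0,1]])

```text
clock: 6.78
tcp_pos: [592.5, -35.0, 202.0]
tcp_rot: [0.707, 0.707, -0.0, -0.0]
wrist_force: [-0.4, -0.9, 0.8]
finger_gap: 0.4
gripper_force: 0.0
```

Run:
```python
from h import *
c=robot.read_camera("side");w=robot.read_camera("scene")
cv2.imwrite("pics/f.png",np.hstack([cv2.resize(c["pixels"][150:250,190:323],(400,300)),cv2.resize(w["pixels"][170:290,210:370],(400,300))]))
```

```text
(no output)
```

View pics/f.png

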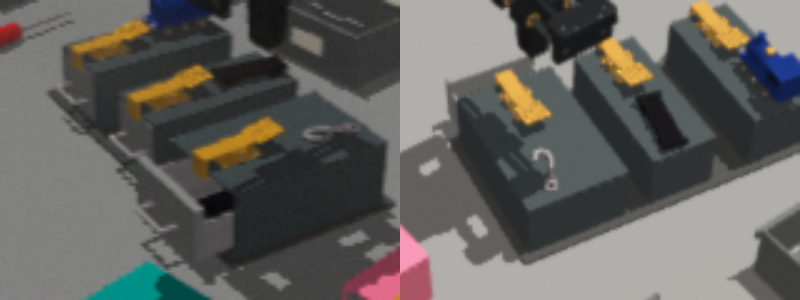

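The tool drawer is out at side (180,200) and its latch is back up at (240,145). The other boxes, the hook and the underframe have not moved, and the hand is clear.

```bash
python3 -c "
from cell import robot
print(robot.hand_in())"
```

```text
the job is handed in; nothing more can be done
None
```

The tool drawer is open, its latch is back up, the hand is clear, nothing else in view had moved, and the job is handed in (about 7 s used).

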